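# Close the filter cell and hold its collar home

### The job

Put the filter cell together: lower the holed plate over the two locating pins of the base, with the neck through its middle hole, until it rests flush, then set the knurled collar on the neck and turn it until its hidden keyways drop over the cross-pin, and push it fully home against the spring, down onto the plate. Finish while the gripper is still holding the collar pushed home (do not let go: the spring would lift it), and leave the other things on the bench where they are.

Things in the scene. Friction and masses are not known exactly. Their poses are not given: they have to be found in the camera images.
- base_axis (a point): Fixed aluminium base of the filter cell: a block 56 (x) x 150 (y) x 30 mm high. This point is the centre of its top face, on the axis of the neck, 30 mm above the bench; z up, y along the block.
- loc_pin_a (a point): Tip of one of the two locating pins on the base: 8 mm diameter, 14 mm tall above the base's top face, the upper 5 mm conical, 52 mm from the neck's axis along the base's +y.
- loc_pin_b (a point): Tip of the other locating pin, alike, 52 mm along the base's -y.
- neck_top (a point): Centre of the neck's flat top, 38 mm above base_axis (axes are the base's). The neck is a fixed round steel stub 28 mm across, rim bevelled 3.5 mm. A cross-pin 5 mm thick, 38 mm long, goes level right through it, both ends standing out 5 mm; its axis is 20 mm above base_axis. Its direction differs every time, is unrelated to the base's yaw and is not measured.
- plunger (a joint): Spring plunger, 12 mm round, on the neck's axis, standing 14 mm out of the neck's top (tip 52 mm above base_axis). Value: how far it is pushed down, 0 to 0.011 m; spring 0.8 N per mm. The collar starts to press it 8 mm before it is home: 0.008 m and 6.4 N when home. If let go, the collar is lifted some 6 mm.
- plate_mid (a point): Loose dark steel plate, 60 (x) x 140 (y) x 10 mm, about 0.22 kg, lying flat left or right of the base. This point is its centre, half-way up; z up, y along its length. Through holes: middle one 44 mm, and two of 10 mm at y = +52 and -52 mm; fits either way round. Flush on the base, this point is 5 mm above base_axis. Grip it across its 60 mm width at the middle; the base is narrower.
- collar_mid (a point): Centre of the loose knurled aluminium collar, a round cap 56 mm across, 40 mm tall, about 0.14 kg, closed on top (6 mm), open below, standing upright on the other side of the base from the plate. Point on its axis, 20 mm above its lower rim. On the neck at a wrong angle it stops on the cross-pin, this point 42.5 mm above base_axis. Home, its rim sits on the plate, 30 mm above.
- collar: The collar; origin at the centre of its lower rim, z up. Bore 30.4 mm wide, 34 mm deep, with four hidden keyways 90 degrees apart along its x and y axes, each 9 mm wide, over the bore's full depth. Within about 0.1 rad of the right angle it drops over the cross-pin, 12.5 mm down to home; the right angle comes every 90 degrees, so a sweep of 1.6 rad always meets one.
- timer: Bystander: small white bench timer with three keys, 62x66x19 mm; origin at the centre of its underside. Leave it alone.
- pen: Bystander: marker pen lying down, 12x134x12 mm; origin at the centre of its underside. Leave it alone.
- calc: Bystander: black pocket calculator, 118x68x13 mm; origin at the centre of its underside. Leave it alone.
- pad: Bystander: square yellow note pad, 76x76x14 mm; origin at the centre of its underside. Leave it alone.
- tweezers: Bystander: steel forceps lying down, 14x131x9 mm; origin at the centre of its underside. Leave it alone.
- roll: Bystander: small black roll of tape lying flat, 58x56x19 mm; origin at the centre of its underside. Leave it alone.
- tubes: Bystander: orange microtube rack, 62x200x44 mm; origin at the centre of its underside. Leave it alone.
Not all that is in view belongs to the job. What is shaped like the collar but blue or brown is not meant.

How it is judged:
On the way, in this order (a step that is already met when the one before it is completed fails the run):
1. the plate lies flush on the base, over both locating pins (z of plate_mid in the frame of base_axis between 0.002 and 0.0068 m and horizontal distance between plate_mid and base_axis below 0.004 m and angle between the y axis of plate_mid and the y axis of base_axis, either way round below 0.06 rad and angle between plate_mid's own z axis and vertical below 0.04 rad), for 0.2 s.
2. the collar's keyways are over the cross-pin and it is pushed home on the plate (z of collar_mid in the frame of base_axis below 0.0325 m and horizontal distance between collar_mid and base_axis below 0.004 m and angle between collar_mid's own z axis and vertical below 0.06 rad), for 0.2 s.
At the end, for the whole second after the job is handed in: The collar is home: within 2.5 mm of its lowest height, within 4 mm of the neck's axis and upright to 0.06 rad, at rest and still in contact with the gripper's fingers (over 2 N), with the plate flush on the base under it (within 1.8 mm in height, 4 mm sideways, 0.06 rad in yaw, 0.04 rad in tilt) (all of step 1 and all of step 2 and contact force between the fingers and collar above 2 N and linear speed of collar below 0.02 m/s); the arm keeps its last pose, push and grip.
It fails at once if a bystander is moved more than 40 mm (distance of any of timer, pen, calc, pad, tweezers, roll, tubes from where it was at the start of the episode above 0.04 m).
It also fails if it takes over 64 s, if anything falls off the work surface, if the arm or the gripper's body presses on something with over 40 N, if the wrist force passes 120 N, or if a joint passes its speed limit or range.

### The arm

A 6-joint arm with a two-finger parallel gripper is mounted at the origin on a cart in front of the work surface, level with it; the furniture and walls round the work are solid. World frame = base frame: x ahead of the robot, y to its left, z up, the work surface at z = 0. Lengths are in m, angles in rad, forces in N, time in s.
With the tool pointing down it reaches from about 0.325 to 0.775 m from the base axis. Payload 5.5 kg.
Tool frame: the origin (TCP) lies on the mounting face of the last link; the fingertips stand 182 mm ahead of it and the grasp point (between the pads) lies 163 mm ahead of it (ctrl.tip_reach is the distance from the TCP to the fingertips, in m); z points along the fingers, y is the line along which they close (so a half turn about z gives the same grasp; the last joint's range is limited). The gripper opens to 88 mm and grips with 3 to 60 N. Pads are 20 mm wide; open, the fingers measure 115 mm over their backs; the gripper's body (75 mm by 178 mm) begins 61 mm behind the grasp point.
Start: joints at [1.215, 0.091, 1.231, -0, 1.82, -0.057], TCP at [0.177, 0.573, 0.405] pointing down, gripper open.
Joint ranges: [-2.87, 2.87], [-0.86, 2.18], [0.17, 2.46], [-1.51, 4.65], [0.06, 2.69], [-2.65, 2.65]. Speed limits (rad/s): [2.57, 2.57, 3.01, 3.14, 3.14, 3.14].

### API

Orientations are given as a unit quaternion [x, y, z, w].
In Python, from cell import ctrl, imaging gives the robot as it stands.
- The arm moves only by the tool servo_tool, never from a script. Its argument "deltas" is a list of rows, each a list of 4 numbers: the shift along the tool's x, y, z scaled (see below), then the turn about the tool's z scaled (see below). A call has exactly 10 rows; each row shifts and turns the commanded pose from where the row before left it, along the tool's axes as they then stand; what a row does not reach is not made up. The controller multiplies each number of a shift by 0.06 m and each number of a turn by 0.1 rad. A row lasts 1/8 s, in which the tool goes at most 62.5 mm and 10.7 degrees, less where a joint would pass 70% of its speed; a pose out of reach is approached as far as the arm can. A call with a number of a shift or a turn outside -1 to 1 is refused whole. A call with a gripper value outside its range is refused whole. "hand" is the opening, from 0 (shut) to 1 (fully open), set as the call begins (left out, the last holds). The fingers move at their own pace and stop on an object; "newtons" is the grip in N (left out, the last holds). Time passes only in rows, so rows that do not move let the fingers close, or fill a call up. It gives the time, the measured TCP pose, the force, the opening and the grip force at its end, in the units of the state.
- ctrl.state(): the state, without advancing time (a new reading comes with each control period).
- imaging.read_camera(name): name is "scene" or "top" or "wrist"; returns the picture (400x640x3 uint8, red, green, blue); there is no depth.
- imaging.get_calibration(name): a dict with "mtx" (3x3 intrinsics, pixels), "R" (3x3) and "t" (3): a world point X has camera coordinates R X + t; the wrist camera has in their place "T_tool_cam" (4x4, takes a point from camera to tool coordinates, whose origin is the TCP and whose axes are the flange's). Camera axes: x right, y down, z forward; pixel columns grow to the right and rows downward; lengths in m; the calibration is good to about 2 mm. A picture is of the moment at which its call begins: read the wrist's pose just before it. get_calibration takes no time and is no camera call.
- ctrl.sign_off(): hands the job in; it is judged then, once.
The state is a dict: "time_s": time; "joint_positions": joint angles; "joint_vel": joint speeds; "tau": joint torques, N m; "tool_pos": TCP position; "orientation": TCP orientation; "force": force on the tool from outside, world axes, zero at the start; "moment": the same for the moment, N m; "finger_gap": finger opening in m; "gripper_force": force on a finger pad.
Only numpy, scipy, OpenCV 4.12 (cv2) and the standard library are available. Lean on these libraries where they do the work, as an engineer would, in place of code of your own. Each camera call takes 0.05 s, during which the arm holds its last target. There are 200 camera calls.

## Working session

There is one attempt and no reset: what is moved stays moved. The work goes in short steps, Python scripts to look and compute and a tool call to move; the robot and the scene stay as the last step left them, time stands still between calls to the robot, and variables do not carry over. Pictures are saved under pics/ and viewed, at most 10 in all, crops included, and the job is handed in when it is done.

Besides the shell and the picture viewer there is one more tool, called after "Request:" in YAML: its name, and indented under it one key for each argument. servo_tool: Moves the arm, as the interface text tells. Shifts and turns lie within -1 to 1; 1 stands for 0.06 m of shift or 0.1 rad of turn. Its arguments: {"type":"object","properties":{"deltas":{"type":"array"},"hand":{"type":"number"},"newtons":{"type":"number"}},"required":["deltas"]}

```bash
ls; mkdir -p pics; python3 - <<'E'
from cell import ctrl, imaging
import cv2
s=ctrl.state();print(s['time_s'],s['tool_pos'],s['orientation'],s['finger_gap'])
for n in ("scene","top"):
    im=imaging.read_camera(n);cv2.imwrite(f"pics/{n}0.png",im[...,::-1])
    c=imaging.get_calibration(n);print(n,c)
print(imaging.get_calibration("wrist"))
E
```

```text
pics
0.0 [0.17665011 0.57346962 0.40350718] [ 1.48857580e-01  9.88858165e-01 -9.55521027e-04 -1.95397245e-04] 0.08811251424755132
scene {'mtx': array([[449.39099513,   0.        , 325.50640732],
       [  0.        , 449.39099513, 199.92873884],
       [  0.        ,   0.        ,   1.        ]]), 'R': array([[-0.80600007, -0.59183684,  0.00964587],
       [-0.45582971,  0.61021653, -0.64796224],
       [ 0.37760186, -0.52665449, -0.76161138]]), 't': array([0.42202619, 0.31745429, 1.18790111])}
top {'mtx': array([[471.491481  ,   0.        , 309.06380344],
       [  0.        , 471.491481  , 199.2921736 ],
       [  0.        ,   0.        ,   1.        ]]), 'R': array([[ 0.02014126, -0.99977338, -0.00689266],
       [-0.99573443, -0.01943807, -0.09019483],
       [ 0.09004041,  0.0086799 , -0.99590029]]), 't': array([-0.04064248,  0.59121521,  1.21167867])}
{'mtx': array([[284.70096086,   0.        , 316.0015295 ],
       [  0.        , 284.70096086, 199.60615197],
       [  0.        ,   0.        ,   1.        ]]), 'T_tool_cam': array([[ 6.26855324e-05, -9.63038551e-01, -2.69363595e-01,
         7.46435836e-02],
       [ 9.99999891e-01, -6.42620607e-05,  4.62469205e-04,
         7.19156167e-04],
       [-4.62685532e-04, -2.69363594e-01,  9.63038442e-01,
         2.02712998e-02],
       [ 0.00000000e+00,  0.00000000e+00,  0.00000000e+00,
         1.00000000e+00]])}
```

View pics/top0.png

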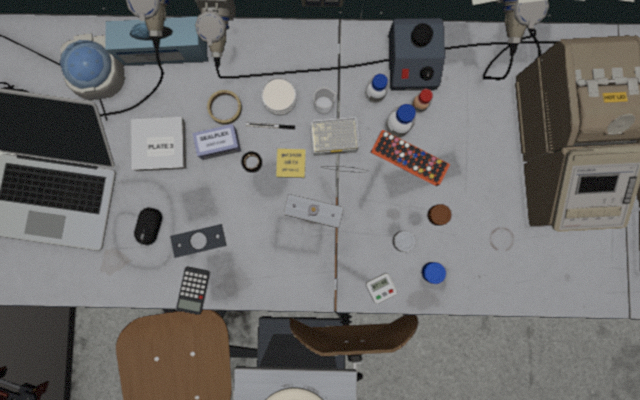

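View pics/scene0.png

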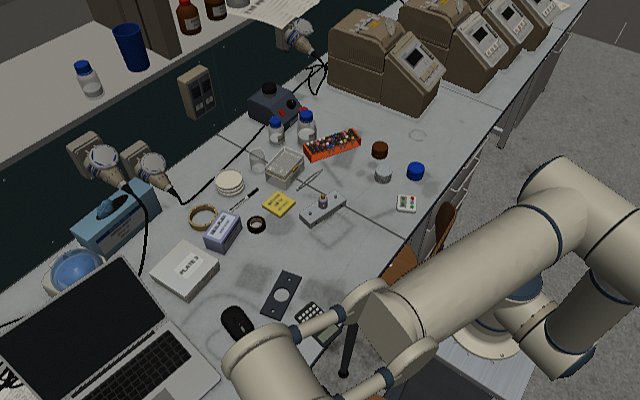

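Top view: the base is at about (313,210), the plate (dark, left) at about (198,241) and the silver collar (right) at about (404,241). The scene view agrees: plate (282,293), base (322,207), collar (383,175).

```bash
cat > h.py <<'E'
from cell import ctrl, imaging
import cv2, numpy as np
from scipy.spatial.transform import Rotation as Ro
def cam(n,s=None):
    c=imaging.get_calibration(n)
    if n=="wrist":
        T=np.eye(4);T[:3,:3]=Ro.from_quat(s['orientation']).as_matrix();T[:3,3]=s['tool_pos']
        M=T@c['T_tool_cam'];return c['mtx'],M[:3,:3],M[:3,3]
    return c['mtx'],c['R'].T,-c['R'].T@c['t']
def ray(C,uv,z):
    K,R,o=C;uv=np.atleast_2d(uv).astype(float)
    d=np.c_[uv,np.ones(len(uv))]@np.linalg.inv(K).T@R.T
    return o+d*((z-o[2])/d[:,2])[:,None]
def proj(C,X):
    K,R,o=C;p=(np.atleast_2d(X)-o)@R@K.T;return p[:,:2]/p[:,2:]
def tool(s): # tool x,y axes in world
    R=Ro.from_quat(s['orientation']).as_matrix();return R
def go(s,target,yaw_y=None):
    """target tcp pos -> tool-axis shift (m); yaw_y: desired world direction angle of tool y"""
    R=tool(s);print("shift/0.06",np.round(R.T@(np.array(target)-s['tool_pos'])/0.06,2))
    a=np.arctan2(R[1,1],R[0,1]);print("tool y angle",a)
    if yaw_y is not None:
        d=(yaw_y-a+np.pi/2)%np.pi-np.pi/2;print("turn about tool z (units .1rad), opposite of world:",-d/0.1)
E
python3 - <<'E'
from h import *
C=cam("top")
im=cv2.imread("pics/top0.png");g=cv2.cvtColor(im,cv2.COLOR_BGR2GRAY)
m=(g<85).astype(np.uint8);m[:222]=0;m[262:]=0;m[:,:165]=0;m[:,232:]=0
m=cv2.morphologyEx(m,cv2.MORPH_CLOSE,np.ones((3,3)))
cs,_=cv2.findContours(m,cv2.RETR_EXTERNAL,cv2.CHAIN_APPROX_NONE);c=max(cs,key=cv2.contourArea)
b=cv2.boxPoints(cv2.minAreaRect(c));P=ray(C,b,0.01);print("plate",P.mean(0),[np.linalg.norm(P[i]-P[i-1]) for i in range(4)])
L=max(((P[i]-P[i-1]) for i in range(4)),key=np.linalg.norm);print("yaw",np.arctan2(L[1],L[0]))
print("neck",ray(C,[[313,210]],0.06)); e=ray(C,[[292,206],[334,214]],0.044);print("pins",e,np.linalg.norm(e[0]-e[1]))
print("collar",ray(C,[[404,240]],0.04))
s=ctrl.state();print(tool(s))
go(s,[0.36,0.235,0.405])
E
```

```text
plate [0.47840615 0.26325582 0.01      ] [np.float64(0.05799990094552836), np.float64(0.1398574058834213), np.float64(0.05807712918885004), np.float64(0.13928069958061362)]
yaw -1.3212266876342182
neck [[ 0.56167125 -0.03978833  0.06      ]]
pins [[ 0.57205121  0.01471428  0.044     ]
 [ 0.55347859 -0.09417742  0.044     ]] 0.11046422117982611
collar [[ 0.4902733  -0.27546702  0.04      ]]
[[-9.55690170e-01  2.94373764e-01 -6.22070714e-04]
 [ 2.94374405e-01  9.55688679e-01 -1.69070685e-03]
 [ 9.68061987e-05 -1.79891362e-03 -9.99998377e-01]]
shift/0.06 [-4.58 -4.49 -0.02]
tool y angle 1.2719956470343168
```

Request:
servo_tool:
  deltas:
    - [-0.63, -0.35, 0.18, 1]
    - [-0.66, -0.28, 0.18, 1]
    - [-0.69, -0.21, 0.18, 1]
    - [-0.71, -0.14, 0.18, 1]
    - [-0.72, -0.07, 0.18, 1]
    - [-0.72, 0, 0.18, 1]
    - [-0.72, 0.07, 0.18, 1]
    - [-0.71, 0.14, 0.17, 1]
    - [-0.69, 0.21, 0.17, 1]
    - [-0.66, 0.28, 0.17, 1]
  hand: 1

```text
time_s: 1.35
tool_pos: [0.479, 0.262, 0.2976]
orientation: [0.606, 0.795, -0.0, -0.0]
force: [0.9, 0.2, 0.3]
finger_gap: 0.0881
gripper_force: 0.0
```

```bash
python3 - <<'E'
from h import *
s=ctrl.state();im=imaging.read_camera("wrist")[...,::-1].copy();cv2.imwrite("pics/w1.png",im)
C=cam("wrist",s);g=cv2.cvtColor(im,cv2.COLOR_BGR2GRAY)
p0=proj(C,[0.478,0.263,0.01])[0];print(p0)
m=(g<85).astype(np.uint8)
cs,_=cv2.findContours(m,cv2.RETR_CCOMP,cv2.CHAIN_APPROX_NONE)
for c in cs:
    a=cv2.contourArea(c)
    if a<40: continue
    P=ray(C,c[:,0],0.01);xy=(P[:,:2]*1000).astype(np.float32)
    r=cv2.minAreaRect(xy);print(int(a),np.round(np.array(r[0]),1),np.round(r[1],1),round(r[2],1),c[:,0].mean(0).round())
E
```

```text
[315.9103083  198.48254483]
8162 [478.3 267.2] [ 58.6 138.3] 14.2 [318. 188.]
57 [490.7 219.4] [9. 9.] 62.5 [317. 241.]
1533 [478.4 268.9] [44.6 43. ] 15.4 [318. 192.]
114 [465.8 318. ] [11. 11.] 60.8 [319. 140.]
108595 [501.7 190.6] [774.8 352.3] 15.5 [278. 283.]
9512 [520.3  97.3] [285.   65.9] 15.4 [312. 342.]
264 [699.9 189.4] [13.6 58.6] 22.3 [493. 313.]
265 [324.9  86. ] [12.8 58.8] 7.3 [139. 313.]
112 [384.7 243.3] [12.5 10.6] 80.0 [218. 193.]
111 [371.3 245.6] [12.5 10.4] 75.0 [204. 187.]
112 [386.8 255.5] [12.2 10.4] 75.6 [222. 181.]
112 [358.  247.9] [12.5 10.5] 81.1 [191. 181.]
117 [373.4 257.6] [12.1 10.6] 77.4 [209. 176.]
114 [344.6 250.3] [12.4 10.4] 80.4 [177. 175.]
115 [388.9 267.4] [12.  10.4] 79.4 [227. 170.]
116 [360. 260.] [12.5 10.4] 78.1 [195. 169.]
120 [375.6 269.7] [12.3 10.5] 77.8 [213. 164.]
119 [346.5 262.3] [12.1 10.5] 77.9 [181. 163.]
117 [390.9 279.5] [11.7 10.5] 78.1 [231. 158.]
119 [362.  272.2] [12.3 10.4] 74.2 [199. 158.]
122 [333.3 264.7] [12.4 10.4] 79.7 [167. 157.]
123 [377.6 281.7] [12.  10.5] 78.1 [218. 152.]
122 [348.7 274.3] [12.2 10.5] 80.4 [185. 152.]
121 [393.1 291.5] [11.9 10.5] 78.1 [236. 146.]
123 [364.2 284.2] [12.  10.6] 78.1 [204. 146.]
125 [335.3 276.8] [12.1 10.6] 77.4 [171. 145.]
126 [379.6 293.9] [11.8 10.6] 78.4 [222. 140.]
127 [350.8 286.6] [11.9 10.6] 78.1 [190. 139.]
128 [366.4 296.4] [12.2 10.3] 81.2 [208. 133.]
128 [337.5 289. ] [11.9 10.5] 77.7 [175. 133.]
126 [352.8 298.6] [11.7 10.5] 78.1 [194. 127.]
132 [339.4 301. ] [11.6 10.6] 78.4 [180. 120.]
1629 [309.9 281.3] [58.3 24.1] 80.2 [144. 132.]
4916 [677.3 374.4] [ 33.7 144.8] 4.2 [559. 136.]
8604 [514.9 401.6] [ 65.3 101.9] 77.8 [400.  57.]
158 [489.2 414.2] [ 7.4 16.9] 78.4 [376.  35.]
137 [187.9 345.3] [17.7  6.4] 88.7 [ 3. 16.]
```

View pics/w1.png

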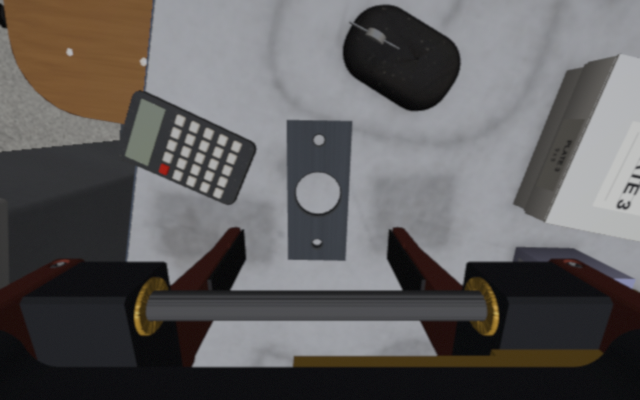

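The wrist view shows the plate at about (318,190), between the fingers and aligned with them. The calculator and mouse are clear of the fingers. Next I'll descend.

Request:
servo_tool:
  deltas:
    - [0.04, 0, 0.3, 0.1]
    - [0.04, 0, 0.4, 0.1]
    - [0, 0, 0.4, 0]
    - [0, 0, 0.3, 0]
    - [0, 0, 0.2, 0]
    - [0, 0, 0.15, 0]
    - [0, 0, 0.1, 0]
    - [0, 0, 0.03, 0]
    - [0, 0, 0, 0]
    - [0, 0, 0, 0]

```text
time_s: 2.65
tool_pos: [0.4771, 0.2679, 0.1862]
orientation: [0.613, 0.79, 0.0, 0.0]
force: [0.5, -0.0, 0.7]
finger_gap: 0.0878
gripper_force: 0.0
```

Request:
servo_tool:
  deltas:
    - [0, 0, 0, 0]
    - [0, 0, 0, 0]
    - [0, 0, 0, 0]
    - [0, 0, 0, 0]
    - [0, 0, 0, 0]
    - [0, 0, 0, 0]
    - [0, 0, 0, 0]
    - [0, 0, 0, 0]
    - [0, 0, 0, 0]
    - [0, 0, 0, 0]
  hand: 0
  newtons: 40

```text
time_s: 3.9
tool_pos: [0.477, 0.2679, 0.1857]
orientation: [0.613, 0.79, 0.0, 0.0]
force: [0.8, 0.7, -0.0]
finger_gap: 0.0595
gripper_force: 40.0
```

Request:
servo_tool:
  deltas:
    - [0, 0, -0.3, 0]
    - [0, 0, -0.46, 0]
    - [0, 0, -0.48, 0]
    - [-0.74, -0.32, 0, 0.6]
    - [-0.76, -0.27, 0, 0.6]
    - [-0.78, -0.23, 0, 0.6]
    - [-0.79, -0.18, 0, 0.6]
    - [-0.8, -0.13, 0, 0.6]
    - [-0.8, -0.08, 0, 0.6]
    - [-0.81, -0.04, 0, 0.6]

```text
time_s: 5.15
tool_pos: [0.4246, -0.0692, 0.2609]
orientation: [0.765, 0.645, 0.0, -0.0]
force: [-0.0, -0.0, -2.2]
finger_gap: 0.0591
gripper_force: 40.0
```

```bash
python3 - <<'E'
from h import *
s=ctrl.state();im=imaging.read_camera("wrist")[...,::-1].copy();cv2.imwrite("pics/w2.png",im)
s2=ctrl.state();print(s['tool_pos'],s2['tool_pos'],s['joint_vel'].round(3) if hasattr(s['joint_vel'],'round') else s['joint_vel'])
E
```

```text
[ 0.42460178 -0.0692273   0.26087155] [ 0.42387109 -0.07349405  0.26087358] [-0.906 -0.057  0.043  0.001  0.011 -0.421]
```

View pics/w2.png

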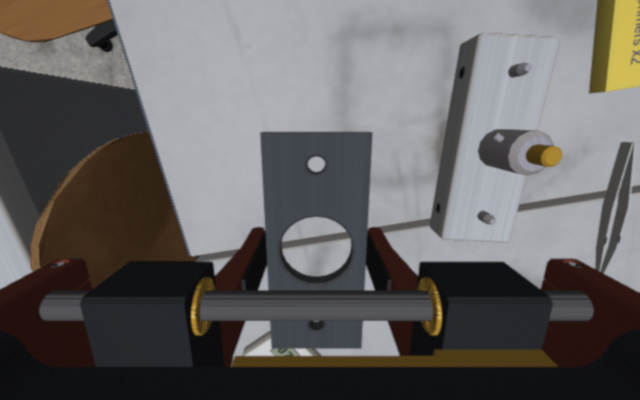

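The view shows the plate held square (holes at (317,164), (317,246) and (316,323)). The base is to the right with pin tips near (514,69) and (482,216), and the plunger at (549,156). The arm was still moving, so I'll retake it at rest.

```bash
python3 - <<'E'
from h import *
imaging.read_camera("wrist");imaging.read_camera("wrist")
s=ctrl.state();im=imaging.read_camera("wrist")[...,::-1].copy();s2=ctrl.state();print(s['tool_pos'],s2['tool_pos'],s['orientation'])
cv2.imwrite("pics/w3.png",im);np.save("s3.npy",np.r_[s['tool_pos'],s['orientation']])
C=cam("wrist",s);g=cv2.cvtColor(im,cv2.COLOR_BGR2GRAY);T=tool(s);o=s['tool_pos']
zt=o[2]-.1757
m=(g>110).astype(np.uint8)
cs,_=cv2.findContours(m,cv2.RETR_CCOMP,cv2.CHAIN_APPROX_NONE)
for c in cs:
    a=cv2.contourArea(c);p=c[:,0].mean(0)
    if 80<a<6000 and 290<p[0]<345:
        P=(ray(C,c[:,0],zt)-o)@T*1000;r=cv2.minAreaRect(P[:,:2].astype(np.float32));print("hole",a,p.round(1),np.round(r[0],1),np.round(r[1],1))
# plate edges: rows of dark between
for v in (145,160,185,200):
    row=g[v].astype(int);d=np.where(row[230:400]<100)[0]+230;P=(ray(C,[[d[0]-.5,v],[d[-1]+.5,v]],zt)-o)@T*1000;print(v,d[0],d[-1],P.round(1)[:,:2].tolist())
d=np.where(g[100:200,300]<100)[0][0]+100;print("far edge",d,((ray(C,[[300,d-.5]],zt)-o)@T*1000).round(1))
cv2.imwrite("pics/w3c.png",cv2.resize(im[20:260,420:580],None,fx=2.5,fy=2.5,interpolation=cv2.INTER_CUBIC))
E
```

```text
[ 0.42479656 -0.06954432  0.26072998] [ 0.42509928 -0.06837308  0.26060454] [ 7.65278458e-01  6.43699370e-01 -2.40639872e-05 -5.13267943e-05]
hole 1760.0 [318.1 255. ] [-6.   0.7] [40.9 22. ]
hole 901.0 [312.6 229.2] [14.7 -3.3] [37.6 12.4]
hole 182.0 [316.  163.6] [51.7 -0.8] [8.2 8.2]
145 261 370 [[61.7, -30.7], [61.7, 28.5]]
160 262 370 [[53.6, -30.5], [53.6, 28.9]]
185 264 368 [[39.6, -30.1], [39.6, 28.5]]
200 264 368 [[30.9, -30.6], [30.9, 29.0]]
far edge 132 [[ 68.7  -9.3 175.7]]
```

View pics/w3c.png

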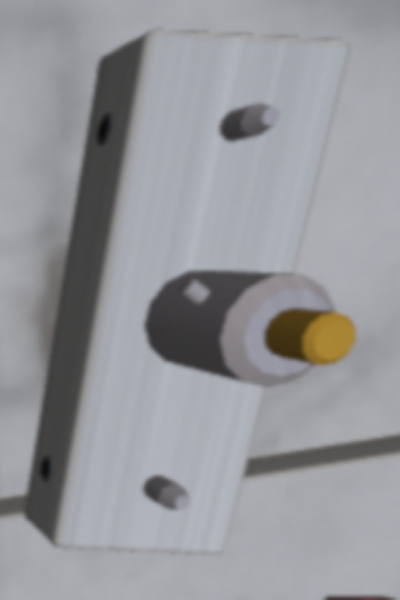

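The crop shows the base's top corners at crop (155,30), (350,40), (222,551) and (57,546). The pin tips are at (268,116) and (180,502), the plunger tip at (331,337). One end of the cross-pin shows at (198,291).

```bash
python3 - <<'E'
from h import *
a=np.load("s3.npy");s=dict(tool_pos=a[:3],orientation=a[3:]);C=cam("wrist",s);T=tool(s);o=a[:3]
f=lambda p:np.array(p)/2.5+[420,20]
def show(n,p,z):
    W=ray(C,f(p),z);print(n,(W*1000).round(1).tolist(),"tool",((W-o)@T*1000).round(1)[:,:2].tolist());return W
p=show("pins",[[268,116],[180,502]],.044);print(np.linalg.norm(p[0]-p[1]),p.mean(0),"yaw",np.arctan2(*(p[0]-p[1])[[1,0]]))
c=show("corners",[[155,30],[350,40],[222,551],[57,546]],.03);print(c.mean(0),[np.linalg.norm(c[i]-c[i-1]).round(4) for i in range(4)])
for i,j in((0,3),(1,2)):print("edge yaw",np.arctan2(*(c[i]-c[j])[[1,0]]))
w=show("plunger",[[331,337]],.082)
w=show("neckface",[[278,329]],.068)
n=p.mean(0);q=ray(C,f([[198,291]]),.05);print("crosspin end",q-n, np.arctan2(*(q-n)[0][[1,0]]))
print("tool x angle",np.arctan2(T[1,0],T[0,0]));s=ctrl.state();print(s['tool_pos'],s['joint_vel'])
E
```

```text
pins [[574.1, 13.4, 44.0], [551.4, -87.9, 44.0]] tool [[107.3, 132.9], [3.6, 127.9]]
0.10382640560839933 [ 0.56277553 -0.03723387  0.044     ] yaw 1.3502907234589987
corners [[554.1, 40.4, 30.0], [604.8, 29.2, 30.0], [572.7, -113.6, 30.0], [520.8, -102.8, 30.0]] tool [[130.5, 108.5], [128.1, 160.4], [-18.1, 153.3], [-16.4, 100.3]]
[ 0.56308848 -0.03670663  0.03      ] [np.float64(0.147), np.float64(0.052), np.float64(0.1463), np.float64(0.053)]
edge yaw 1.342810878103326
edge yaw 1.3496073732983278
plunger [[562.5, -36.6, 82.0]] tool [[56.1, 130.0]]
neckface [[560.9, -36.0, 68.0]] tool [[56.4, 128.4]]
crosspin end [[-0.00979306  0.01066675  0.006     ]] 2.313517622385118
tool x angle 1.3986450293449457
[ 0.42509928 -0.06837308  0.26060454] [ 0.04285383  0.00746101 -0.001191    0.00621888 -0.00523546  0.00209521]
```

Request:
servo_tool:
  deltas:
    - [0, 0, -0.4, 0.5]
    - [0, 0, -0.27, 0]
    - [0.12, 0.25, 0, 0]
    - [0.24, 0.5, 0, 0]
    - [0.24, 0.5, 0, 0]
    - [0.24, 0.5, 0, 0]
    - [0.12, 0.25, 0, 0]
    - [0.07, 0.14, 0, 0]
    - [0, 0, 0, 0]
    - [0, 0, 0, 0]

```text
time_s: 6.6
tool_pos: [0.5637, -0.0352, 0.3004]
orientation: [0.78, 0.626, -0.0, -0.0]
force: [0.1, -0.6, -2.0]
finger_gap: 0.0597
gripper_force: 40.0
```

```bash
python3 - <<'E'
from h import *
imaging.read_camera("wrist")
s=ctrl.state();im=imaging.read_camera("wrist")[...,::-1].copy();T=tool(s);o=s['tool_pos']
print(s['time_s'],o,"toolx",np.arctan2(T[1,0],T[0,0]),s['force'],s['joint_vel'])
C=cam("wrist",s);B=np.array([.5627,-.037,0]);d=np.array([np.cos(1.349),np.sin(1.349),0])
for X in (B+.052*d+[0,0,.044],B+[0,0,.082],B-.052*d+[0,0,.044]):print(proj(C,X))
cv2.imwrite("pics/w4.png",cv2.resize(im[80:380,190:450],None,fx=2,fy=2,interpolation=cv2.INTER_CUBIC))
E
```

```text
6.65 [ 0.56367581 -0.03535171  0.30044958] toolx 1.3529762062441404 [-0.26855157  0.75362787 -2.53867284] [-0.00537906 -0.00291499  0.00089716  0.00080283 -0.0027963   0.00132872]
[[316.60828867 150.78640292]]
[[316.36444217 226.78923858]]
[[316.08712367 264.82093905]]
```

View pics/w4.png

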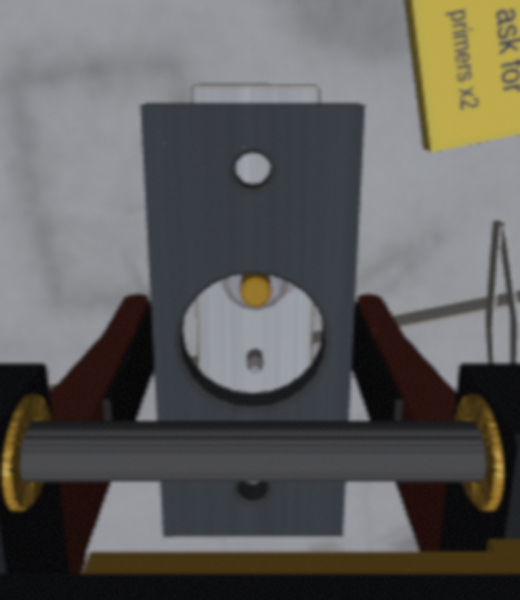

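```bash
python3 - <<'E'
from h import *
a=np.load("s3.npy");s=dict(tool_pos=a[:3],orientation=a[3:]);C=cam("wrist",s);T=tool(s)
print(((ray(C,[[316,164],[315.5,160]],a[2]-.1757)-a[:3])@T*1000).round(2))
s=ctrl.state();C=cam("wrist",s);T=tool(s);o=s['tool_pos'];print(imaging.get_calibration("wrist")['T_tool_cam'][:3])
for n,p,z in(("hole",[316.5,164.5],o[2]-.1757),("plunger",[318,225.5],.082),("pin-",[318,264],.044)):print(n,((ray(C,[p],z)-o)@T*1000).round(1))
E
```

```text
[[ 51.37  -0.85 175.7 ]
 [ 53.56  -1.12 175.7 ]]
[[ 6.18737481e-05 -9.63027805e-01 -2.69402009e-01  7.45958710e-02]
 [ 9.99999870e-01  1.95903700e-04 -4.70623699e-04 -7.70441389e-04]
 [ 5.06000558e-04 -2.69401945e-01  9.63027692e-01  2.02722962e-02]]
hole [[ 51.1  -0.6 175.7]]
plunger [[ -0.8   0.6 218.5]]
pin- [[-53.    1.  256.5]]
```

The calibration wobbles a little between calls. Compared within one picture, the plate sits about 1.2 mm low in tool y against the plunger (318,225) and pin, and x is aligned. I'll correct that and go down.

Request:
servo_tool:
  deltas:
    - [0, 0.02, 0, 0.04]
    - [0, 0, 0.2, 0]
    - [0, 0, 0.3, 0]
    - [0, 0, 0.3, 0]
    - [0, 0, 0.2, 0]
    - [0, 0, 0.1, 0]
    - [0, 0, 0.04, 0]
    - [0, 0, 0, 0]
    - [0, 0, 0, 0]
    - [0, 0, 0, 0]

```text
time_s: 7.95
tool_pos: [0.5654, -0.0356, 0.2324]
orientation: [0.781, 0.624, 0.0, 0.0]
force: [0.4, 0.3, -2.2]
finger_gap: 0.0597
gripper_force: 40.0
```

Request:
servo_tool:
  deltas:
    - [0, 0, 0.03, 0]
    - [0, 0, 0.03, 0]
    - [0, 0, 0.03, 0]
    - [0, 0, 0.03, 0]
    - [0, 0, 0.03, 0]
    - [0, 0, 0.03, 0]
    - [0, 0, 0, 0]
    - [0, 0, 0, 0]
    - [0, 0, 0, 0]
    - [0, 0, 0, 0]

```text
time_s: 9.2
tool_pos: [0.5653, -0.0356, 0.2211]
orientation: [0.781, 0.624, 0.0, 0.0]
force: [0.6, -0.2, -3.0]
finger_gap: 0.0594
gripper_force: 40.0
```

Request:
servo_tool:
  deltas:
    - [0, 0, 0.02, 0]
    - [0, 0, 0.02, 0]
    - [0, 0, 0.02, 0]
    - [0, 0, 0.02, 0]
    - [0, 0, 0.02, 0]
    - [0, 0, 0, 0]
    - [0, 0, 0, 0]
    - [0, 0, 0, 0]
    - [0, 0, 0, 0]
    - [0, 0, 0, 0]

```text
time_s: 10.45
tool_pos: [0.5653, -0.0356, 0.2157]
orientation: [0.781, 0.624, 0.0, 0.0]
force: [-4.9, 1.2, 5.7]
finger_gap: 0.0591
gripper_force: 40.0
```

Request:
servo_tool:
  deltas:
    - [0, 0, 0, 0]
    - [0, 0, 0, 0]
    - [0, 0, 0, 0]
    - [0, 0, 0, 0]
    - [0, 0, 0, 0]
    - [0, 0, -0.2, 0]
    - [0, 0, -0.4, 0]
    - [0, 0, -0.6, 0]
    - [0, 0, -0.4, 0]
    - [0, 0, -0.2, 0]
  hand: 1

```text
time_s: 11.7
tool_pos: [0.5654, -0.0357, 0.3258]
orientation: [0.781, 0.624, 0.001, 0.001]
force: [0.3, -0.7, 0.4]
finger_gap: 0.0878
gripper_force: 0.0
```

```bash
python3 - <<'E'
from h import *
imaging.read_camera("wrist");imaging.read_camera("wrist")
s=ctrl.state();im=imaging.read_camera("wrist")[...,::-1].copy();T=tool(s);o=s['tool_pos'];np.save("s5.npy",np.r_[s['tool_pos'],s['orientation']])
print(s['time_s'],o,s['orientation'],s['joint_positions'],"toolx",np.arctan2(T[1,0],T[0,0]))
cv2.imwrite("pics/w5.png",cv2.resize(im[80:380,190:450],None,fx=2,fy=2,interpolation=cv2.INTER_CUBIC))
cv2.imwrite("pics/w5full.png",im)
t=imaging.read_camera("top")[...,::-1];cv2.imwrite("pics/top1.png",t)
E
```

```text
11.8 [ 0.56547194 -0.03565251  0.3249263 ] [0.78109108 0.62441531 0.00104878 0.00107297] [-1.23009988e-01 -1.41833304e-03  1.46668168e+00  1.79901986e-06
  1.67332850e+00  9.90192243e-02] toolx 1.3487677464879784
```

View pics/w5.png

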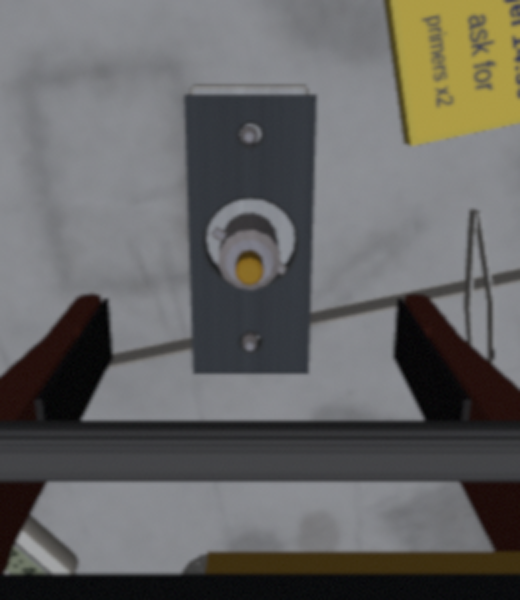

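The plate is flush: both pins show through at crop (251,133) and (251,342). The cross-pin ends show at crop (217,234) and (282,268). Next is the collar.

Request:
servo_tool:
  deltas:
    - [-0.3, -0.03, 0, 0]
    - [-0.6, -0.04, 0, 0]
    - [-0.7, -0.05, 0, 0]
    - [-0.7, -0.05, 0.1, 0]
    - [-0.7, -0.05, 0.1, 0]
    - [-0.6, -0.05, 0.1, 0]
    - [-0.35, -0.03, 0.1, 0]
    - [-0.16, 0, 0, 0]
    - [0, 0, 0, 0]
    - [0, 0, 0, 0]

```text
time_s: 13.15
tool_pos: [0.4939, -0.2714, 0.2994]
orientation: [0.781, 0.625, 0.0, 0.0]
force: [-0.9, 0.4, 0.2]
finger_gap: 0.0877
gripper_force: 0.0
```

```bash
python3 - <<'E'
from h import *
# reference: crosspin & neck in the previous picture
a=np.load("s5.npy");s=dict(tool_pos=a[:3],orientation=a[3:]);C=cam("wrist",s);T=tool(s);o=a[:3]
f=lambda p:np.array(p)/2+[190,80]
def show(n,p,z):
    W=ray(C,f(p),z);print(n,(W*1000).round(1).tolist(),"tool",((W-o)@T*1000).round(1)[:,:2].tolist());return W
show("plunger",[[248,268]],.082);show("pins",[[251,133],[251,342]],.044)
c=show("cross",[[217,234],[282,268]],.05);print("cross angle",np.arctan2(*(c[1]-c[0])[[1,0]]),np.linalg.norm(c[1]-c[0]))
imaging.read_camera("wrist")
s=ctrl.state();im=imaging.read_camera("wrist")[...,::-1].copy();T=tool(s);o=s['tool_pos'];C=cam("wrist",s)
print(s['time_s'],o,s['joint_vel']);np.save("s6.npy",np.r_[s['tool_pos'],s['orientation']])
print(proj(C,[[.4935,-.2725,.04],[.4935,-.2725,0]]))
cv2.imwrite("pics/w6.png",im)
E
```

```text
plunger [[563.7, -35.2, 82.0]] tool [[-0.0, -2.5]]
pins [[576.3, 14.8, 44.0], [553.5, -85.9, 44.0]] tool [[51.5, -1.4], [-51.7, -1.4]]
cross [[550.9, -26.3, 50.0], [576.8, -49.1, 50.0]] tool [[5.9, -17.1], [-10.7, 13.2]]
cross angle -0.7227969019068002 0.03459206302762639
13.2 [ 0.49390675 -0.27134228  0.29941641] [ 0.0012422  -0.00208956 -0.00087985 -0.00156654 -0.0019425  -0.00093577]
[[316.6637638  209.37673333]
 [316.57089679 197.47224777]]
```

View pics/w6.png

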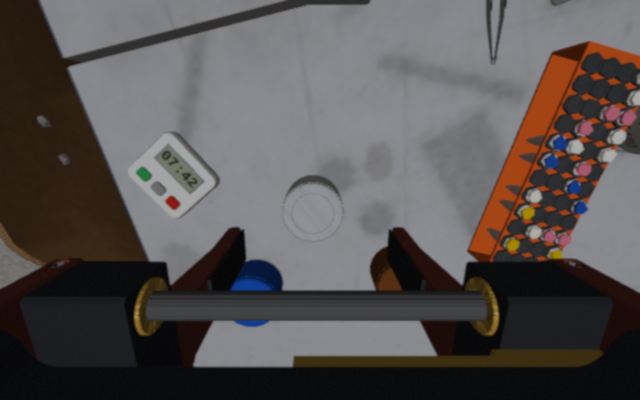

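The collar's top face is centred at about (313.5,210.5) with a radius of about 30 px, as expected for 56 mm. It is about 2.5 mm off in tool -y and 2 mm in -x. The blue and brown caps are clear of the fingers.

Request:
servo_tool:
  deltas:
    - [-0.03, -0.04, 0.2, 0]
    - [0, 0, 0.35, 0]
    - [0, 0, 0.4, 0]
    - [0, 0, 0.35, 0]
    - [0, 0, 0.25, 0]
    - [0, 0, 0.15, 0]
    - [0, 0, 0.1, 0]
    - [0, 0, 0.04, 0]
    - [0, 0, 0, 0]
    - [0, 0, 0, 0]

```text
time_s: 14.5
tool_pos: [0.4909, -0.2735, 0.1892]
orientation: [0.781, 0.624, 0.0, 0.0]
force: [0.6, 0.0, -0.1]
finger_gap: 0.0873
gripper_force: 0.0
```

Request:
servo_tool:
  deltas:
    - [0, 0, 0, 0]
    - [0, 0, 0, 0]
    - [0, 0, 0, 0]
    - [0, 0, 0, 0]
    - [0, 0, 0, 0]
    - [0, 0, 0, 0]
    - [0, 0, 0, 0]
    - [0, 0, 0, 0]
    - [0, 0, -0.3, 0]
    - [0, 0, -0.5, 0]
  hand: 0
  newtons: 50

```text
time_s: 15.75
tool_pos: [0.4904, -0.2732, 0.2366]
orientation: [0.781, 0.624, -0.0, -0.001]
force: [1.3, -0.2, -0.2]
finger_gap: 0.0546
gripper_force: 50.0
```

Request:
servo_tool:
  deltas:
    - [0, 0, -0.5, 0]
    - [0, 0, -0.38, 0]
    - [0.4, 0.04, 0, 0]
    - [0.8, 0.06, 0, 0]
    - [0.85, 0.07, 0, 0]
    - [0.85, 0.07, 0, 0]
    - [0.7, 0.06, 0, 0]
    - [0.38, 0.03, 0, 0]
    - [0.15, 0, 0, 0]
    - [0, 0, 0, 0]

```text
time_s: 17.0
tool_pos: [0.5646, -0.0361, 0.2899]
orientation: [0.781, 0.625, 0.0, 0.0]
force: [0.3, -0.4, -1.6]
finger_gap: 0.0547
gripper_force: 50.0
```

```bash
python3 - <<'E'
from h import *
imaging.read_camera("wrist");imaging.read_camera("wrist")
s=ctrl.state();im=imaging.read_camera("wrist")[...,::-1].copy();T=tool(s);o=s['tool_pos'];C=cam("wrist",s)
print(s['time_s'],o,np.arctan2(T[1,0],T[0,0]),s['joint_positions'],s['force'])
B=np.array([.565,-.036,0]);d=np.array([np.cos(1.349),np.sin(1.349),0])
print("pin tips pred",proj(C,[B+.052*d+[0,0,.044],B-.052*d+[0,0,.044]]).round(1).tolist(),"axis at collar top",proj(C,(o+T[:,2]*.149)).round(1))
cv2.imwrite("pics/w7.png",cv2.resize(im[80:380,190:450],None,fx=2,fy=2,interpolation=cv2.INTER_CUBIC))
E
```

```text
17.1 [ 0.56442038 -0.03693008  0.28972454] 1.3479328185474706 [-1.25342149e-01  6.49599712e-03  1.52116032e+00 -4.77265910e-04
  1.61375991e+00  9.75007673e-02] [-0.23372653 -0.46565219 -1.13446934]
pin tips pred [[317.5, 148.4], [317.4, 267.8]] axis at collar top [[317.7 273. ]]
```

View pics/w7.png

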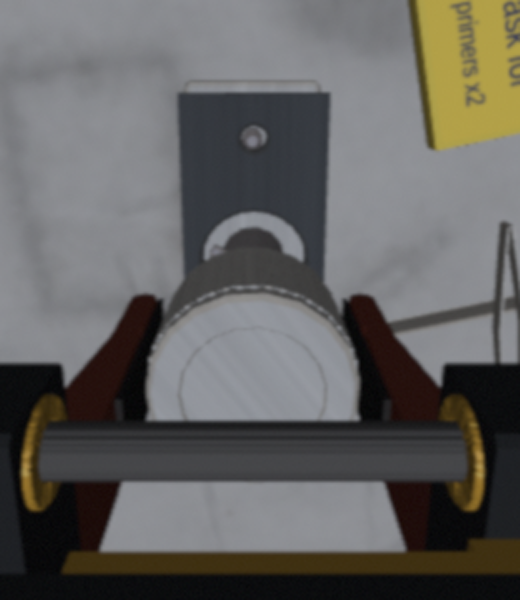

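Pin a is at crop (254,137), as predicted. The collar's top is centred at about (253.5,392), so it sits 2.6 mm short in tool x. I'll shift and lower.

Request:
servo_tool:
  deltas:
    - [0.04, 0.01, 0.05, 0]
    - [0, 0, 0.15, 0]
    - [0, 0, 0.15, 0]
    - [0, 0, 0.12, 0]
    - [0, 0, 0.08, 0]
    - [0, 0, 0.03, 0]
    - [0, 0, 0.03, 0]
    - [0, 0, 0.03, 0]
    - [0, 0, 0.03, 0]
    - [0, 0, 0, 0]

```text
time_s: 18.4
tool_pos: [0.5657, -0.0339, 0.2491]
orientation: [0.781, 0.624, -0.0, -0.0]
force: [0.0, -0.2, -1.8]
finger_gap: 0.0545
gripper_force: 50.0
```

Request:
servo_tool:
  deltas:
    - [0, 0, 0.03, 0]
    - [0, 0, 0.03, 0]
    - [0, 0, 0.03, 0]
    - [0, 0, 0.03, 0]
    - [0, 0, 0.01, 0]
    - [0, 0, 0, 0]
    - [0, 0, 0, 0]
    - [0, 0, 0, 0]
    - [0, 0, 0, 0]
    - [0, 0, 0, 0]

```text
time_s: 19.65
tool_pos: [0.5657, -0.0339, 0.2413]
orientation: [0.781, 0.624, -0.0, -0.0]
force: [-0.3, -1.4, -3.2]
finger_gap: 0.0543
gripper_force: 50.0
```

Request:
servo_tool:
  deltas:
    - [0, 0, 0.015, 0]
    - [0, 0, 0.015, 0]
    - [0, 0, 0, 0]
    - [0, 0, 0, 0]
    - [0, 0, 0, 0]
    - [0, 0, 0, 0]
    - [0, 0, 0, 0]
    - [0, 0, 0, 0]
    - [0, 0, 0, 0]
    - [0, 0, 0, 0]

```text
time_s: 20.9
tool_pos: [0.5657, -0.0339, 0.2408]
orientation: [0.781, 0.624, 0.0, 0.0]
force: [-4.4, -1.5, 6.2]
finger_gap: 0.0546
gripper_force: 50.0
```

Request:
servo_tool:
  deltas:
    - [0, 0, 0.01, 0.5]
    - [0, 0, 0.01, 0.5]
    - [0, 0, 0, 0.5]
    - [0, 0, 0, 0.5]
    - [0, 0, 0, 0.5]
    - [0, 0, 0, 0.5]
    - [0, 0, 0, 0.5]
    - [0, 0, 0, 0.5]
    - [0, 0, 0, 0]
    - [0, 0, 0, 0]

```text
time_s: 22.15
tool_pos: [0.5664, -0.0344, 0.2407]
orientation: [0.89, 0.457, 0.002, 0.002]
force: [-2.0, -3.7, 7.2]
finger_gap: 0.0547
gripper_force: 50.0
```

Request:
servo_tool:
  deltas:
    - [0, 0, 0.01, 0.5]
    - [0, 0, 0, 0.5]
    - [0, 0, 0, 0.5]
    - [0, 0, 0, 0.5]
    - [0, 0, 0, 0.5]
    - [0, 0, 0, 0.5]
    - [0, 0, 0, 0.5]
    - [0, 0, 0, 0.5]
    - [0, 0, 0, 0]
    - [0, 0, 0, 0]

```text
time_s: 23.4
tool_pos: [0.5667, -0.0347, 0.2406]
orientation: [0.963, 0.271, 0.003, 0.002]
force: [-0.9, -4.9, 6.4]
finger_gap: 0.0548
gripper_force: 50.0
```

Request:
servo_tool:
  deltas:
    - [0, 0, 0.01, 0.5]
    - [0, 0, 0, 0.5]
    - [0, 0, 0, 0.5]
    - [0, 0, 0, 0.5]
    - [0, 0, 0, 0.5]
    - [0, 0, 0, 0.5]
    - [0, 0, 0, 0.5]
    - [0, 0, 0, 0.5]
    - [0, 0, 0, 0]
    - [0, 0, 0, 0]

```text
time_s: 24.65
tool_pos: [0.5667, -0.0356, 0.2383]
orientation: [0.997, 0.074, 0.003, 0.002]
force: [4.3, -9.1, 0.7]
finger_gap: 0.0548
gripper_force: 50.0
```

It has dropped 2.3 mm, so the keyways are engaging. I'll stop turning, ease back slightly and press down.

Request:
servo_tool:
  deltas:
    - [0, 0, 0.02, -0.3]
    - [0, 0, 0.02, 0]
    - [0, 0, 0.02, 0]
    - [0, 0, 0.02, 0]
    - [0, 0, 0.02, 0]
    - [0, 0, 0, 0]
    - [0, 0, 0, 0]
    - [0, 0, 0, 0]
    - [0, 0, 0, 0]
    - [0, 0, 0, 0]

```text
time_s: 25.9
tool_pos: [0.5665, -0.0355, 0.2333]
orientation: [0.996, 0.089, 0.002, 0.003]
force: [0.4, -7.4, 5.3]
finger_gap: 0.0546
gripper_force: 50.0
```

Request:
servo_tool:
  deltas:
    - [0, 0.015, 0.02, 0]
    - [0, 0, 0.02, 0]
    - [0, 0, 0.02, 0]
    - [0, 0, 0.02, 0]
    - [0, 0, 0.02, 0]
    - [0, 0, 0.015, 0]
    - [0, 0, 0, 0]
    - [0, 0, 0, 0]
    - [0, 0, 0, 0]
    - [0, 0, 0, 0]

```text
time_s: 27.15
tool_pos: [0.5665, -0.0358, 0.2287]
orientation: [0.996, 0.089, 0.003, 0.002]
force: [-5.9, -5.1, 16.3]
finger_gap: 0.0546
gripper_force: 50.0
```

Request:
servo_tool:
  deltas:
    - [-0.01, 0.01, 0.01, 0]
    - [0, 0, 0.01, 0]
    - [0, 0, 0, 0]
    - [0, 0, 0, 0]
    - [0, 0, 0, 0]
    - [0, 0, 0, 0]
    - [0, 0, 0, 0]
    - [0, 0, 0, 0]
    - [0, 0, 0, 0]
    - [0, 0, 0, 0]

```text
time_s: 28.4
tool_pos: [0.5663, -0.036, 0.2287]
orientation: [0.996, 0.089, 0.003, 0.001]
force: [-6.7, -2.1, 19.6]
finger_gap: 0.0541
gripper_force: 50.0
```

```bash
python3 - <<'E'
from h import *
s=ctrl.state();print(s)
im=imaging.read_camera("scene")[...,::-1];a=cv2.resize(im[165:255,270:390],None,fx=5,fy=5,interpolation=cv2.INTER_CUBIC)
cv2.imwrite("pics/end.png",a)
E
```

```text
{'time_s': 28.4, 'joint_positions': array([-1.23133336e-01,  3.84376365e-02,  1.59832241e+00, -1.16819436e-03,
        1.49747231e+00,  1.26934749e+00]), 'joint_vel': array([-1.75225415e-03,  1.27719662e-03,  1.21317084e-03,  9.15148458e-04,
       -8.61883938e-05, -2.67625448e-03]), 'tau': array([ 1.91415600e+00, -3.07555604e+01, -3.16505742e+01,  1.22249555e+00,
       -2.38962024e+00, -2.04595708e-02]), 'tool_pos': array([ 0.5663114 , -0.03602345,  0.22868214]), 'orientation': array([0.99601755, 0.08907954, 0.00347475, 0.00134501]), 'force': array([-6.70627504, -2.11759558, 19.59626222]), 'moment': array([-0.4730376 ,  1.48230341, -0.01925334]), 'gripper_force': 50.00581484921774, 'finger_gap': 0.05405036932854084}
```

View pics/end.png

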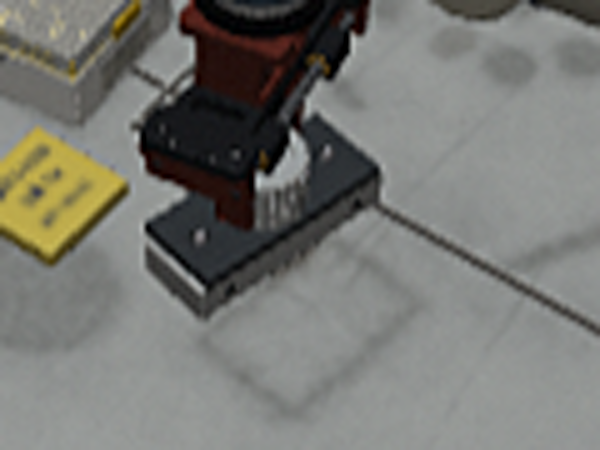

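The picture shows the plate flush with both pin tips through it, and the collar's knurled skirt down on the plate at about (285,215). The height is 12.1 mm below the cross-pin stop, and extra push no longer moves it, so it is home.

```bash
python3 -c "
from cell import ctrl
print(ctrl.sign_off())"
```

```text
the job is handed in; nothing more can be done
None
```

The job is handed in (no verdict shown) at about 28 s: the plate is flush on the base over both pins, and the gripper is holding the collar home on it with its keyways over the cross-pin.

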